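Hang the utensil caddy on its keyhole stud

ROBOT

A 7-joint arm with a two-finger parallel gripper is mounted at the origin on the work surface. World frame = base frame: x ahead of the robot, y to its left, z up, the work surface at z = 0. Lengths are in m, angles in rad, forces in N, time in s.
With the tool pointing down it reaches from about 0.4 to 0.85 m from the base axis. Payload 4.4 kg.
Tool frame: the origin (TCP) lies at the very end of the fingers, on their centre line; the grasp point (between the pads) lies 19 mm behind it; z points along the fingers, y is the line along which they close (so a half turn about z gives the same grasp; the last joint's range is limited). The gripper opens to 94 mm and grips with 3 to 60 N. Pads are 16 mm wide; open, the fingers measure 119 mm over their backs; the gripper's body (75 mm by 177 mm) begins 78 mm behind the grasp point.
Start: joints at [-0.066, 0.628, 0.038, 1.517, -0.027, 0.996, -0.02], TCP at [0.65, 0, 0.165] pointing down, gripper open.
Joint ranges: [-3.06, 3.06], [-0.37, 2.12], [-1.25, 1.32], [0.18, 2.47], [-1.1, 4.24], [0.23, 1.98], [-2.94, 2.94]. Speed limits (rad/s): [2.57, 2.57, 3.14, 3.14, 3.14, 3.14, 3.14].

INTERFACE

Orientations are given as a rotation vector (axis times angle).
In Python, from cell import robot gives the robot as it stands. Calls block until the motion is done:
- robot.movep(position, orientation): joint-space move of the TCP to a pose.
- robot.move_linear(position, ori=None, max_speed=0.15): straight line of the TCP; ori=None keeps the orientation; max_speed is the mean speed in m/s.
- robot.movej(angles): joint-space move.
- robot.move_gripper(opening, squeeze=None): finger opening in m; squeeze is the grip in N (None keeps the last); returns when the fingers have stopped.
- robot.pause(seconds).
- robot.solve_ik(position, orientation): joint angles nearest the present ones, or None.
- robot.sense(): the state.
- robot.get_image(name): name is "scene" or "side" or "wrist"; returns (picture, depth): 480x640x3 uint8, red, green, blue; 480x640 float32, m along the optical axis (not along the pixel's ray), 0 where there is no reading.
- robot.get_calibration(name): a dict with "fx", "fy", "cx", "cy" (pixels), "distortion" ([k1, k2, p1, p2, k3] as OpenCV has them; the pictures are not rectified), "origin" and "orientation" of the camera in the world. Camera axes: x right, y down, z forward; pixel columns grow to the right and rows downward; lengths in m; the calibration is good to about 2 mm. A picture is of the moment at which its call begins: read the wrist's pose just before it. get_calibration takes no time and is no camera call; for the wrist camera it gives the pose at the moment of the call.
A pose or a line that the arm cannot do raises robot.Unreachable and nothing moves.
- robot.sign_off(): hands the job in; it is judged then, once.
The state is a dict: "time_s": time; "joint_positions": joint angles; "joint_velocities": joint speeds; "joint_torque": joint torques, N m; "position": TCP position; "tcp_rot": TCP orientation; "ft_force": force on the tool from outside, world axes, zero at the start; "torque": the same for the moment, N m; "width": finger opening in m; "finger_force": force on a finger pad.
Only numpy, scipy, OpenCV 4.12 (cv2) and the standard library are available. Lean on these libraries where they do the work, as an engineer would, in place of code of your own. Each camera call takes 0.05 s, during which the arm holds its last target. There are 200 camera calls.

TASK

Pick up the wooden utensil caddy and hang it on the steel stud of the small tiled splash board: press the large end of the keyhole in its back over the stud head until the back plate is against the board, then slide the caddy down until it is fully home and let it hang there by itself. The exact sideways place of the stud has to be found by feel or by eye; be gentle with the board and stud (a light hand, always well under 20 N), and leave the other kitchen things where they are.

Things in the scene. Friction and masses are not known exactly. Their poses are not given: they have to be found in the camera images.
- caddy: Loose upright wooden utensil caddy, 0.18 to 0.35 kg. Origin: centre of the back plate's underside; z up, +x out of its plain back, y along its width. Back plate: x -5 to 5 mm, 90 mm wide, 160 mm high; its plain top strip (z 106 to 160) can be pinched from above across the 10 mm. Low open pocket in front: x -55 to -5 mm, 90 mm wide, 55 mm high
- caddy_hole (a point): Centre of the keyhole's large end on the caddy's back face: caddy (5, 0, 80) mm, same axes. The keyhole goes right through the plate on its middle line: large end 23 mm wide, 26 mm high, corners cut 5 mm, and above it a slot 12 mm wide that reaches up to caddy z 106 mm
- caddy_seat (a point): Point on the caddy's back face where the stud's axis lies when the caddy hangs fully home in the top of the slot: caddy (5, 0, 102) mm, same axes; 22 mm above the large end's centre
- board: Fixed upright wooden splash board with white tiles on its front, 24 mm thick (x -12 to 12), 220 mm wide (y), 174 mm high, two low feet behind (+x). Origin: centre of its underside on the counter; the front looks to its own -x, z up. The caddy hangs with its +x along the board's +x, so pressing on is along board +x. Board, stud and caddy are hard
- board_mid (a point): Point on the board's front face, middle line, at stud height: board (-12, 0, 160) mm, same axes. The steel stud sticks out along -x: neck 8 mm across and 14 mm long, then a round head 20 mm across, 6 mm thick. It is clamped tight in a level groove, anywhere up to 20 mm to either side (board y) of this point; its own place is not reported
- jar0: Clear closed jar, 76 mm wide, 115 mm high, on the round turntable (250 mm wide); origin at the centre of its underside. Bystander
- jar1: Clear closed jar, 72 mm wide, 100 mm high, on the turntable; origin at the centre of its underside. Bystander
- jar2: Clear closed jar, 68 mm wide, 125 mm high, on the turntable; origin at the centre of its underside. Bystander
- lid: Round silicone jar lid with a small knob, 84 mm wide, 22 mm high, flat on the counter; origin at the centre of its underside. Bystander
- spoon: Wooden stirring spoon, 260 mm long along its x, lying on the counter under 30 mm high; origin at its underside. Bystander
- pan: Aluminium loaf pan, 115 x 240 x 65 mm high (long along its y); origin at the centre of its underside. Bystander
- cup: Steel measuring cup, 72 mm wide at the rim, 45 mm high, with a flat handle reaching 110 mm out along its +y; origin at the centre of its underside. Bystander
Mind the look-alikes: they are no part of the job. Of the things like the caddy, leave any that is orange; of the rest the larger one is meant. Of the things that look like the board, take the one that is farthest to the robot's left at the start.

How it is judged:
On the way, in this order (a step that is already met when the one before it is completed fails the run):
1. the caddy is lifted clear of the counter (height (world z) of caddy above 0.03 m), for 0.1 s.
2. the large end of the keyhole is over the stud head: large end at stud height (within 6 mm) and the plate's back within 6 mm of the board (x of caddy_hole in the frame of board_mid between -0.006 and 0.004 m and y of caddy_hole in the frame of board_mid between -0.026 and 0.026 m and z of caddy_hole in the frame of board_mid between -0.006 and 0.006 m), for 0.1 s.
At the end, for the whole second after the job is handed in: The caddy hangs by itself at rest, let go, upright within 7 degrees, with the stud in the top of the slot: the seat point is within 4 mm of the stud's height, within 26 mm of the board's middle line and the plate's back within 7 mm of the board's face (x of caddy_seat in the frame of board_mid between -0.007 and 0.004 m and y of caddy_seat in the frame of board_mid between -0.026 and 0.026 m and z of caddy_seat in the frame of board_mid between -0.004 and 0.004 m and angle between caddy's own z axis and vertical below 0.12 rad and linear speed of caddy below 0.02 m/s and contact force between caddy and the fingers below 0.1 N); the robot touches nothing.
It fails at once if the board or its stud is loaded with more than 20 N (contact force between board and anything else above 20 N).
It fails at once if a bystander (jar, jar lid, spoon, loaf pan or measuring cup) is shifted more than 30 mm (distance of any of jar0, jar1, jar2, lid, spoon, pan, cup from where it was at the start of the episode above 0.03 m).
It also fails if it takes over 72 s, if anything falls off the work surface, if the arm or the gripper's body presses on something with over 40 N, if the wrist force passes 120 N, or if a joint passes its speed limit or range.

## Working session

There is one attempt and no reset: what is moved stays moved. The work goes in short steps, each a Python script; the robot and the scene stay as the last script left them, time stands still between calls to the robot, and variables do not carry over. Pictures are saved under pics/ and viewed, at most 10 in all, crops included, and the job is handed in when it is done.

```bash
ls; mkdir -p pics
cat > h.py <<'E'
import numpy as np, cv2
from scipy.spatial.transform import Rotation as R
from cell import robot
def rot(o):
    o=np.array(o,float)
    if o.shape==(3,3): return o
    return R.from_rotvec(o).as_matrix() if o.size==3 else R.from_quat(o).as_matrix()
def cloud(name):
    c=robot.get_calibration(name); im,d=robot.get_image(name)
    K=np.array([[c["fx"],0,c["cx"]],[0,c["fy"],c["cy"]],[0,0,1.]])
    u,v=np.meshgrid(np.arange(640.),np.arange(480.))
    n=cv2.undistortPoints(np.stack([u.ravel(),v.ravel()],1)[:,None],K,np.array(c["distortion"]))[:,0]
    p=np.c_[n,np.ones(len(n))]*d.reshape(-1,1)
    P=(p@rot(c["orientation"]).T+np.array(c["origin"])).reshape(480,640,3)
    P[d==0]=np.nan
    return im,d,P,c
E
python3 - <<'E'
from h import *
for n in("scene","side"):
    im,d,P,c=cloud(n); np.savez(f"{n}.npz",im=im,d=d,P=P); cv2.imwrite(f"pics/{n}.png",im[...,::-1]); print(n,c)
print(robot.sense())
E
```

```text
pics
scene {'fx': 495.4631366516875, 'fy': 495.4631366516875, 'cx': 323.5200473812687, 'cy': 242.5543792496132, 'distortion': array([-0.02633306,  0.        ,  0.        ,  0.        ,  0.        ]), 'origin': array([ 1.4308451 , -0.52427357,  0.74457739]), 'orientation': array([-1.86787392, -1.12521392,  0.62368561])}
side {'fx': 607.7049408208763, 'fy': 607.7049408208763, 'cx': 325.9654237733879, 'cy': 242.35934744476165, 'distortion': array([-0.20617069,  0.        ,  0.        ,  0.        ,  0.        ]), 'origin': array([0.28288948, 1.08400984, 1.28739496]), 'orientation': array([-0.33123357,  2.80755779, -1.1222735 ])}
{'time_s': 0.1, 'joint_positions': array([-0.06579653,  0.62922242,  0.03840973,  1.51821713, -0.02698996,
        0.99626072, -0.01997969]), 'joint_velocities': array([ 1.11389584e-03, -3.05452663e-03, -1.83724535e-04, -1.01164671e-03,
       -9.28501162e-04,  6.53807193e-06, -1.17006488e-03]), 'joint_torque': array([ 3.91938796e-03, -5.50791907e+01,  1.14763990e+00, -1.87118143e+01,
       -5.21624205e-02,  1.91878073e-02,  1.80005208e-05]), 'position': array([6.49379835e-01, 4.77139217e-05, 1.64681963e-01]), 'tcp_rot': array([-2.22058841e+00, -2.22070343e+00,  1.76703624e-03]), 'ft_force': array([-0.18147704, -0.19096808, -0.34584495]), 'torque': array([-0.00375644,  0.03475048, -0.07053836]), 'finger_force': 0.0, 'width': 0.09328875817424745}
```

View pics/scene.png

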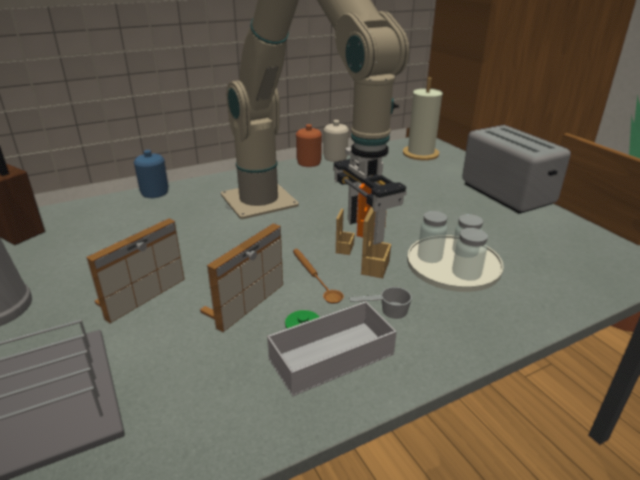

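View pics/side.png

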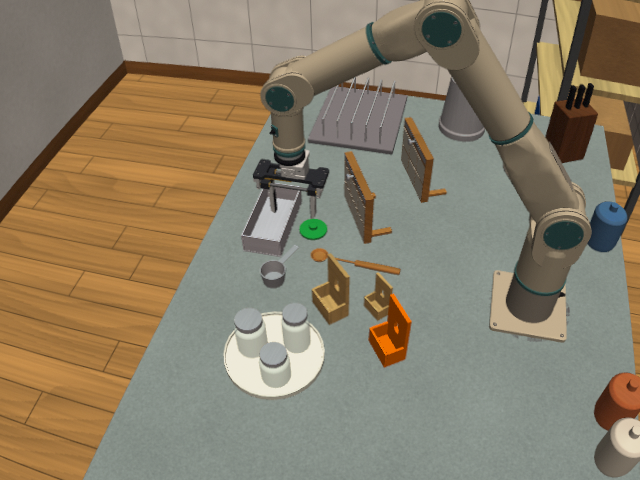

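Caddy candidates in the side view: large wood (333,290), small wood (380,297) and orange (392,335). I choose the large wood one. Board candidates in the side view: (358,195) and (417,160), with the stud sides facing the pan. +y is towards the side camera, so I expect the one at (358,195). I'll confirm both choices in a crop and with numbers.

Run:
```python
from h import *
z=np.load("side.npz");im,P=z["im"],z["P"]
s=np.load("scene.npz");
cv2.imwrite("pics/crop.png",np.hstack([cv2.resize(im[140:370,290:440],(400,600),interpolation=2)[...,::-1],cv2.resize(s["im"][190:340,200:300],(400,600),interpolation=2)[...,::-1]]))
def rep(nm,P,m,zmin):
    q=P[m&(P[...,2]>zmin)]; q=q[np.isfinite(q).all(1)]
    if len(q)<5: print(nm,'none');return
    r=cv2.minAreaRect((q[:,:2]*1000).astype(np.float32)); print(nm,len(q),"rect",np.round(r[0],1),np.round(r[1],1),round(r[2],1),"z",np.percentile(q[:,2],[2,98]).round(3))
def box(x0,y0,x1,y1):
    m=np.zeros((480,640),bool);m[y0:y1,x0:x1]=1;return m
for nm,b in dict(big=(305,250,352,325),small=(360,270,394,320),orange=(365,295,412,365),B1=(335,150,374,245),B2=(400,115,433,203)).items():
    for zm in(0.015,0.08,0.13): rep("side "+nm+str(zm),P,box(*b),zm)
P=s["P"]
for nm,b in dict(big=(362,205,392,278),small=(334,205,357,256),B1=(205,222,290,330),B2=(85,215,190,320)).items():
    for zm in(0.015,0.08,0.13): rep("scene "+nm+str(zm),P,box(*b),zm)
```

```text
side big0.015 1452 rect [527.3 101.1] [115.9 340.3] 13.1 z [0.017 0.161]
side big0.08 602 rect [511.4 180.1] [203.8  75.1] 85.4 z [0.082 0.162]
side big0.13 313 rect [511.5 180.2] [203.7  74.6] 85.2 z [0.132 0.162]
side small0.015 767 rect [400.2  87.6] [ 74.8 228.4] 8.1 z [0.017 0.157]
side small0.08 307 rect [371.3 127.7] [ 29.8 142.5] 26.4 z [0.082 0.159]
side small0.13 55 rect [357.1 182.5] [ 9.  27.8] 14.4 z [0.132 0.162]
side orange0.015 1842 rect [377.7 174.2] [ 74.6 212.4] 28.2 z [0.017 0.161]
side orange0.08 592 rect [332.5 207.4] [14.5 95.4] 37.4 z [0.083 0.162]
side orange0.13 314 rect [332.8 207.1] [14.5 94.6] 37.4 z [0.132 0.163]
side B10.015 1621 rect [ 519.5 -224.6] [ 92.5 222.4] 10.6 z [0.019 0.177]
side B10.08 1155 rect [ 531.4 -221.6] [ 45.  231.1] 27.5 z [0.083 0.177]
side B10.13 790 rect [ 531.4 -221.6] [ 45.  231.1] 27.5 z [0.133 0.178]
side B20.015 1587 rect [ 417.6 -550.6] [ 69.  461.4] 21.5 z [0.019 0.177]
side B20.08 1069 rect [ 385.6 -438. ] [ 46.2 229.1] 25.6 z [0.083 0.178]
side B20.13 666 rect [ 386.  -438.3] [ 45.5 228.4] 25.2 z [0.132 0.178]
scene big0.
[... 173 characters left out ...]
 43.2 302. ] 61.5 z [0.133 0.312]
scene small0.015 593 rect [487.   48.1] [ 52.3 264.8] 58.1 z [0.017 0.248]
scene small0.08 270 rect [486.9  45.2] [ 25.4 264.2] 65.9 z [0.082 0.25 ]
scene small0.13 171 rect [601.6  -2.6] [20.7 14.7] 72.5 z [0.205 0.251]
scene B10.015 4822 rect [ 595.9 -194.6] [186.3 224.7] 28.1 z [0.019 0.174]
scene B10.08 3168 rect [ 534.7 -226.5] [ 48.3 222.5] 28.1 z [0.083 0.174]
scene B10.13 1807 rect [ 534.7 -226.5] [ 48.3 222.4] 28.1 z [0.131 0.175]
scene B20.015 5767 rect [ 391.5 -443.7] [ 50.1 222.7] 25.1 z [0.019 0.174]
scene B20.08 3738 rect [ 391.5 -443.7] [ 50.1 222.7] 25.1 z [0.082 0.174]
scene B20.13 2066 rect [ 391.5 -443.7] [ 50.1 222.6] 25.1 z [0.131 0.175]
```

View pics/crop.png

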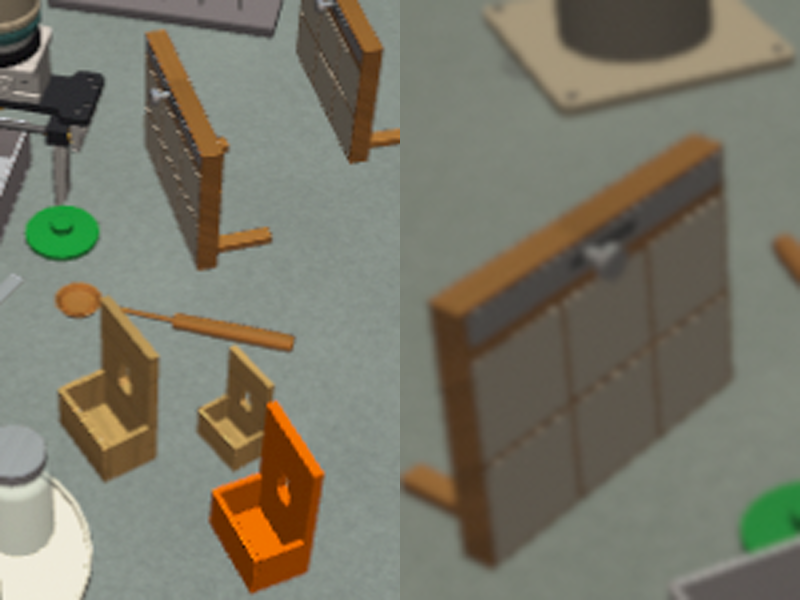

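The crop confirms both choices. The large plain-wood caddy is at side (333,290). Board B1 is at y = -0.22, against -0.44 for the other, so it is further left, and its stud shows right of centre. Next I'll get caddy numbers and the wrist camera mounting.

Run:
```python
from h import *
for n,b in (("side",(300,240,356,325)),("scene",(362,200,394,280))):
    z=np.load(n+".npz");im,P=z["im"],z["P"]
    hsv=cv2.cvtColor(im,cv2.COLOR_RGB2HSV)
    m=np.zeros((480,640),bool);m[b[1]:b[3],b[0]:b[2]]=1
    m&=(hsv[...,0]>12)&(hsv[...,0]<28)&(hsv[...,1]>90)
    for lo,hi in((.02,.05),(.1,.17)):
        q=P[m&(P[...,2]>lo)&(P[...,2]<hi)]
        r=cv2.minAreaRect((q[:,:2]*1000).astype(np.float32)); print(n,lo,len(q),r,np.median(q,0))
s=robot.sense();c=robot.get_calibration("wrist");T=rot(s["tcp_rot"])
print("cam in tool",T.T@(np.array(c["origin"])-s["position"]),"\n",(T.T@rot(c["orientation"])).round(3),c["fx"],"\nT",T.round(3))
```

```text
side 0.02 435 ((524.160888671875, 132.29244995117188), (62.310550689697266, 96.35295867919922), 48.31907653808594) [0.5209789  0.13884462 0.03598242]
side 0.1 432 ((505.8940734863281, 110.69273376464844), (13.524602890014648, 96.07121276855469), 44.240745544433594) [0.50156483 0.11884916 0.14019503]
scene 0.02 449 ((455.84136962890625, 167.6189422607422), (74.63005828857422, 272.14349365234375), 58.14211654663086) [0.54121377 0.11231584 0.03629939]
scene 0.1 271 ((450.9698791503906, 141.91839599609375), (31.58632469177246, 227.4737548828125), 58.31884002685547) [0.52385385 0.09433133 0.13603714]
cam in tool [ 0.07623108  0.00114282 -0.21997414] 
 [[ 0.001 -0.965 -0.261]
 [ 1.     0.001 -0.001]
 [ 0.001 -0.261  0.965]] 387.3080502155564 
T [[-0.     1.    -0.002]
 [ 1.     0.    -0.   ]
 [-0.    -0.002 -1.   ]]
```

```bash
cat >> h.py <<'E'
def ori(a):  # tool down, closing line (tool y) at world angle a (deg)
    a=np.radians(a);y=np.array([np.cos(a),np.sin(a),0]);z=np.array([0,0,-1.])
    return R.from_matrix(np.c_[np.cross(y,z),y,z]).as_rotvec()
E
python3 - <<'E'
from h import *
for nm,p,a in (("wb",(.545,-.22,.235),28),("wc",(.506,.111,.22),44)):
    robot.movep(p,ori(a)); robot.pause(.3)
    im,d,P,c=cloud("wrist"); np.savez(nm+".npz",im=im,d=d,P=P,o=c["origin"],r=rot(c["orientation"])); cv2.imwrite(f"pics/{nm}.png",im[...,::-1])
    print(robot.sense()["position"],robot.sense()["time_s"],c["distortion"])
a,b=[cv2.imread(f"pics/{n}.png") for n in("wb","wc")]
cv2.imwrite("pics/w2.png",cv2.resize(np.hstack([a[:,80:560],b[:,80:560]]),(800,400),interpolation=cv2.INTER_AREA))
E
```

```text
[ 0.54534841 -0.21913447  0.23471623] 1.4417 [0.00440724 0.         0.         0.         0.        ]
[0.50621004 0.11037877 0.2199632 ] 3.05 [0.00440724 0.         0.         0.         0.        ]
```

View pics/w2.png

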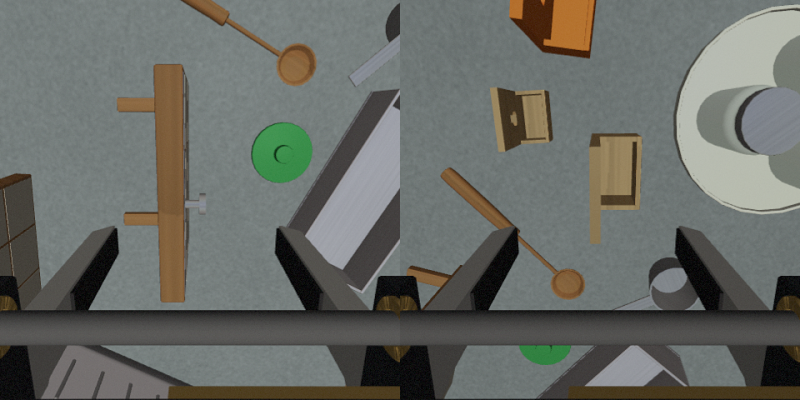

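The left half is the board from above: top bar at crop x 157–186, stud at (195,203). The right half is the caddy: plate top strip at crop (596,190), pocket to the right of it. I'll cast rays onto the top planes.

Run:
```python
from h import *
def load(n):
    z=np.load(n+".npz");return z["im"],z["d"],z["P"],z["o"]
def onto(P,o,z0):
    k=(z0-o[2])/(P[:,2]-o[2]);return o+(P-o)*k[:,None]
def rect(q):
    r=cv2.minAreaRect((q[:,:2]*1e3).astype(np.float32)); return np.array(r[0]),r[1],r[2]
def fit(q):
    m=q.mean(0)[:2];w,v=np.linalg.eigh(np.cov(q[:,:2].T));u=v[:,1];n=np.array([-u[1],u[0]])
    s=(q[:,:2]-m)@u;t=(q[:,:2]-m)@n
    return m*1e3,np.degrees(np.arctan2(u[1],u[0])),np.percentile(s,[0.5,99.5])*1e3,np.percentile(t,[1,99])*1e3,u,n
im,d,P,o=load("wb");u,v=np.meshgrid(range(640),range(480))
print("board z pct",np.nanpercentile(P[(P[...,2]>.16)&(P[...,2]<.19)&(u>200)&(u<330)&(v<370)][:,2],[5,50,95]))
m=(P[...,2]>.167)&(P[...,2]<.183)&(u>220)&(u<320)&(v<370)&(im[...,0].astype(int)-im[...,2]>25)
q=onto(P[m],o,.174);B=fit(q);print("board",m.sum(),B,rect(q))
th=B[1]; bx=np.array([-np.cos(np.radians(28)),-np.sin(np.radians(28))])
# stud head: pixels higher than .15, not brown, right of bar
m=(P[...,2]>.145)&(P[...,2]<.178)&(u>300)&(u<345)&(v>215)&(v<275)
q=P[m];print("stud cloud",len(q),q.min(0),q.max(0))
h=onto(q[q[:,2]>.155],o,.166);print("stud rect",rect(q),fit(h)[:4])
np.save("stud.npy",q)
im,d,P,o=load("wc")
m=(P[...,2]>.153)&(P[...,2]<.168)&(u>290)&(u<370)&(v<310)
print("caddy z",np.median(P[m][:,2]));q=onto(P[m],o,.16);print("caddy",m.sum(),fit(q),rect(q))
```

```text
board z pct [0.17025774 0.17462051 0.1758103 ]
board 9064 (array([ 519.79756367, -218.69900887]), np.float64(118.01430662451806), array([-119.26651957,   97.83288214]), array([-11.60160334,  11.57981327]), array([-0.46969202,  0.88283034]), array([-0.88283034, -0.46969202])) (array([ 524.87463379, -228.31625366]), (24.03956413269043, 218.72975158691406), 27.99014663696289)
stud cloud 447 [ 0.53048057 -0.25856793  0.14975456] [ 0.56291805 -0.21264328  0.1719654 ]
stud rect (array([ 551.25628662, -231.07717896]), (19.565433502197266, 52.011131286621094), 27.857603073120117) (array([ 550.23203291, -227.46843398]), np.float64(78.54257697413112), array([-24.03449139,  12.84502373]), array([-12.06515543,  20.37397151]))
caddy z 0.16073694374377773
caddy 1614 (array([505.07548025, 110.609699  ]), np.float64(134.13386512763637), array([-47.10471664,  43.52135108]), array([-4.78981508,  5.04021901]), array([-0.69633713,  0.71771485]), array([-0.71771485, -0.69633713])) (array([506.19216919, 109.19625092]), (9.937190055847168, 90.6593017578125), 44.12601852416992)
```

Run:
```python
from h import *
z=np.load("wb.npz");im,P,o=z["im"],z["P"],z["o"]
c=np.array([.52487,-.22832]);f=np.array([.8829,.4697]);y=np.array([.4697,-.8829])
q=P[np.isfinite(P).all(2)];t=(q[:,:2]-c)@f*1e3;s=(q[:,:2]-c)@y*1e3
h=(t>22)&(t<36)&(abs(s)<35)&(q[:,2]>.148)&(q[:,2]<.18)
print("head",h.sum(),np.sort(t[h])[[3,-3]],"s",np.percentile(s[h],[1,10,50,90,99]),"z",np.percentile(q[h,2],[2,50,90,99]))
n=(t>14)&(t<25)&(abs(s)<35)&(q[:,2]>.152)&(q[:,2]<.18)
print("neck",n.sum(),"s",np.percentile(s[n],[5,25,50,75,95]),"z",np.percentile(q[n,2],[2,50,99]))
top=h&(q[:,2]>.163);print("headtop s",top.sum(),s[top].min(),s[top].max(),np.median(s[top]))
i=np.argmin(abs(s)+1e3*abs(q[:,2]-.17))
cv2.imwrite("pics/st.png",cv2.resize(im[200:290,270:390],(800,600),interpolation=cv2.INTER_NEAREST)[...,::-1])
```

```text
head 258 [22.32479065 31.72880056] s [ 2.43138526  3.25092323 10.29509352 17.60969361 21.4572161 ] z [0.15993434 0.16840177 0.17070756 0.17167591]
neck 140 s [ 8.50756425  9.61773653 11.27129717 13.35473199 15.32398052] z [0.16087176 0.16408248 0.16621809]
headtop s 233 2.3415919907354747 21.619918935011565 11.03317020176599
```

View pics/st.png

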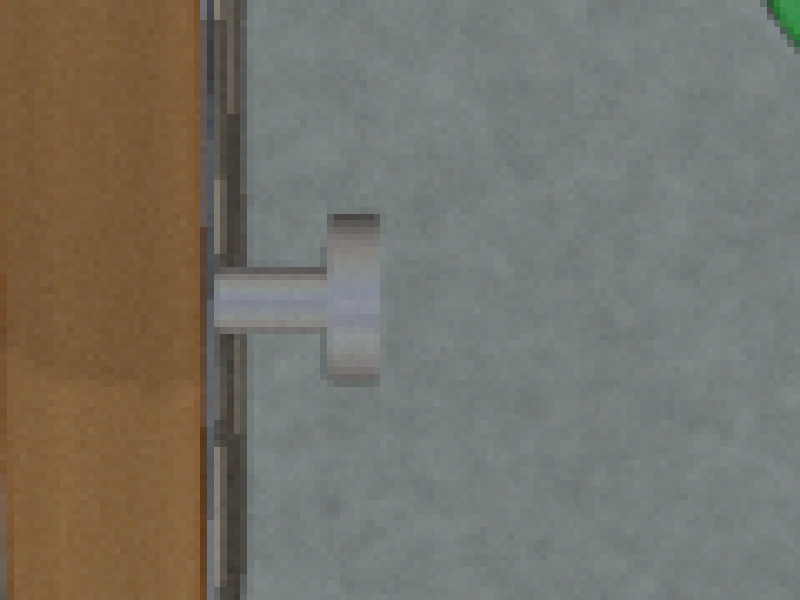

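The crop shows the neck at rows 267–333 and the head at 213–387. Both are centred on crop row 300, which is image row 245, column about 323. Next: grasp, lift and look at how it sits in the fingers.

```bash
cat >> h.py <<'E'
BC=np.array([.52487,-.22832]);F=np.array([.8829,.4697]);Y=np.array([.4697,-.8829])
def settle(p,o,n=2):
    """linear move, then trim the steady error"""
    p=np.array(p,float);cmd=p.copy()
    robot.move_linear(cmd,o)
    for _ in range(n):
        robot.pause(.15);cmd+=p-robot.sense()["position"];robot.move_linear(cmd,o)
    robot.pause(.15);return cmd
E
python3 - <<'E'
from h import *
z=np.load("wb.npz");o,r=z["o"],z["r"];c=robot.get_calibration("wrist")
K=np.array([[c["fx"],0,c["cx"]],[0,c["fy"],c["cy"]],[0,0,1.]])
n=cv2.undistortPoints(np.array([[[322.5,244.5]],[[294.5,244.5]]]),K,np.array(c["distortion"]))[:,0]
for a in n:
    v=r@np.r_[a,1];p=o+v*(.160-o[2])/v[2];print("stud s,t mm",(p[:2]-BC)@Y*1e3,(p[:2]-BC)@F*1e3)
a=ori(44.13);xy=[.5063,.1092]
settle([*xy,.17],a);cmd=settle([*xy,.125],a)
print(robot.sense()["position"],robot.sense()["ft_force"])
robot.move_gripper(.005,squeeze=30);robot.pause(.2);s=robot.sense();print(s["position"],s["width"],s["finger_force"],s["ft_force"])
np.save("grasp.npy",s["position"])
robot.move_linear(cmd+[0,0,.12],a);robot.pause(.3);s=robot.sense();print(s["position"],s["width"],s["ft_force"],s["time_s"])
im,d,P,c=cloud("side");np.savez("side2.npz",im=im,P=P);cv2.imwrite("pics/held.png",im[140:380,240:560,::-1])
E
```

```text
stud s,t mm 12.660875443750273 29.044995379488483
stud s,t mm 12.7191440888423 6.842169036246282
[0.50616248 0.10917525 0.12477229] [-0.3160362  -0.11797464 -0.49597971]
[0.50617179 0.10920635 0.12482083] 0.005086719867375373 0.0 [-0.06654915 -0.1758183   0.50672096]
[0.5058622  0.10912662 0.24426943] 0.005327055127137828 [ 0.44717381  0.35295999 -0.73888887] 8.725
```

View pics/held.png

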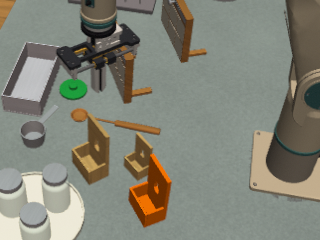

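The gripper closed to 5 mm with no load, so the pinch missed and the caddy is still on the counter. I'll look from the wrist before trying again.

Run:
```python
from h import *
print(robot.sense()["width"],robot.sense()["finger_force"],robot.sense()["position"],robot.sense()["tcp_rot"],ori(44.13))
im,d,P,c=cloud("wrist");np.savez("wc2.npz",im=im,P=P,d=d,o=c["origin"]);
robot.move_gripper(.094);
im2,_,P2,c=cloud("wrist");cv2.imwrite("pics/w3.png",cv2.resize(np.hstack([im,im2]),(800,300))[...,::-1])
u,v=np.meshgrid(range(640),range(480))
m=(P2[...,2]>.15)&(P2[...,2]<.17)&(u>250)&(u<400)&(v<330)
q=P2[m];print(m.sum(),cv2.minAreaRect((q[:,:2]*1e3).astype(np.float32)),np.median(q,0))
print(robot.sense()["width"])
```

```text
0.0048017278214542 0.0 [0.50596976 0.10913296 0.24440447] [-1.22387922e+00 -2.89268009e+00  7.26213567e-04] [1.22423655 2.893242   0.        ]
1310 ((506.3835144042969, 109.36402893066406), (9.430830955505371, 89.85054779052734), 43.95546340942383) [0.50469012 0.11070118 0.16071566]
0.09394556303611892
```

View pics/w3.png

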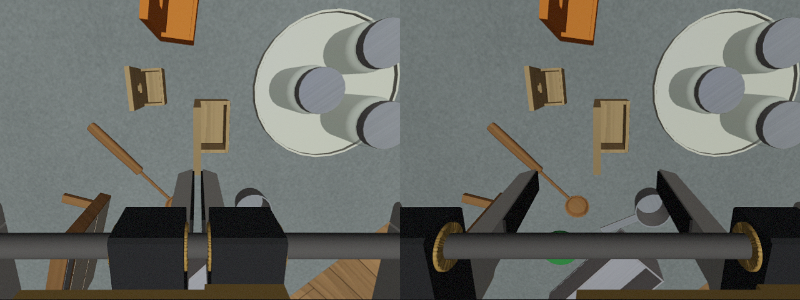

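Run:
```python
from h import *
z=np.load("wc2.npz");P,im,d=z["P"],z["im"],z["d"]
for v in range(262,330,6): print(v,[ (x,*np.round(P[v,x]*1e3).tolist()) for x in (290,300,306,313,320,328)])
print("counter z",np.nanmedian(P[20:80,20:150,2]),"small",P[140,212],"plate",P[200,316],P[255,315])
```

```text
262 [(290, 542.0, 26.0, 1.0), (300, 551.0, 35.0, 0.0), (306, 557.0, 40.0, 1.0), (313, 525.0, 87.0, 161.0), (320, 530.0, 91.0, 161.0), (328, 577.0, 60.0, -1.0)]
268 [(290, 548.0, 20.0, 0.0), (300, nan, nan, nan), (306, 562.0, 35.0, 2.0), (313, 529.0, 83.0, 160.0), (320, 533.0, 87.0, 161.0), (328, 582.0, 54.0, 1.0)]
274 [(290, 553.0, 15.0, 2.0), (300, 495.0, 111.0, 289.0), (306, 497.0, 113.0, 290.0), (313, 533.0, 80.0, 161.0), (320, 537.0, 83.0, 160.0), (328, 504.0, 121.0, 291.0)]
280 [(290, 492.0, 108.0, 298.0), (300, 496.0, 111.0, 296.0), (306, 497.0, 113.0, 298.0), (313, 579.0, 30.0, 3.0), (320, 541.0, 80.0, 161.0), (328, 505.0, 120.0, 297.0)]
286 [(290, 492.0, 108.0, 304.0), (300, 495.0, 112.0, 305.0), (306, 498.0, 113.0, 304.0), (313, 586.0, 23.0, 0.0), (320, 592.0, 29.0, 0.0), (328, 505.0, 120.0, 304.0)]
292 [(290, 493.0, 109.0, 311.0), (300, 496.0, 111.0, 310.0), (306, 497.0, 114.0, 312.0), (313, 591.0, 18.0, 2.0), (320, 598.0, 24.0, 1.0), (328, 504.0, 120.0, 312.0)]
298 [(290, 493.0, 109.0, 318.0), (300, 496.0, 112.0, 317.0), (306, 498.0, 113.0, 315.0), (313, 597.0, 11.0, 1.0),
[... 340 characters left out ...]
 616.0, 5.0, 0.0), (328, 504.0, 120.0, 329.0)]
316 [(290, 494.0, 110.0, 334.0), (300, 496.0, 112.0, 333.0), (306, 499.0, 113.0, 331.0), (313, 615.0, -7.0, 1.0), (320, 622.0, -1.0, 1.0), (328, 504.0, 119.0, 332.0)]
322 [(290, 494.0, 110.0, 338.0), (300, 496.0, 112.0, 338.0), (306, 499.0, 113.0, 335.0), (313, 621.0, -13.0, 0.0), (320, 628.0, -7.0, -1.0), (328, 504.0, 119.0, 338.0)]
328 [(290, 494.0, 110.0, 342.0), (300, 496.0, 113.0, 343.0), (306, 499.0, 113.0, 340.0), (313, 627.0, -20.0, 0.0), (320, 633.0, -13.0, 2.0), (328, 504.0, 119.0, 341.0)]
counter z 0.0008345274281150172 small [0.39254718 0.09282265 0.10440069] plate [0.49119396 0.12604437 0.16056785] [0.52235833 0.09281611 0.16131884]
```

That explains the miss. In the wrist cloud the visible finger ends sit about 43 mm higher than the reported TCP (z 0.288 against 0.244), while the counter reads z = 0. The fingers closed just above the plate top. I'll go 43 mm lower, watching the force.

Run:
```python
from h import *
a=ori(44.05);xy=[.5063,.1093]
settle([*xy,.125],a,1);f0=robot.sense()["ft_force"]
for z in (.11,.095,.0815):
    robot.move_linear([*xy,z],a,max_speed=.06);f=robot.sense()["ft_force"]-f0
    if np.linalg.norm(f)>4: print("contact",z,f);break
cmd=settle([*xy,.0815],a,1)
robot.move_gripper(.004,squeeze=30);robot.pause(.2);s=robot.sense();print(s["position"],s["width"],s["finger_force"],s["ft_force"])
if s["width"]>.008:
    np.save("grasp.npy",s["position"])
    robot.move_linear(cmd+[0,0,.11],a);robot.pause(.4);s=robot.sense();print(s["position"],s["width"],s["finger_force"],s["ft_force"],s["time_s"])
    im,d,P,c=cloud("side");im2,d2,P2,c2=cloud("wrist")
    np.savez("held.npz",im=im,P=P,im2=im2,P2=P2,o2=c2["origin"])
    cv2.imwrite("pics/held2.png",np.hstack([im[110:350,240:560],cv2.resize(im2,(320,240))])[...,::-1])
```

```text
[0.50600773 0.10922293 0.08120577] 0.009809522586541511 29.99875634908676 [ 0.36720133 -0.59686581 -2.4055656 ]
[0.50601195 0.10926196 0.19097974] 0.009717181329700854 29.99873846769333 [ 0.27182798  0.16649024 -1.97090854] 16.4583
```

View pics/held2.png

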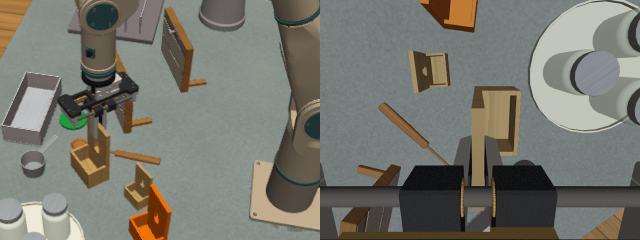

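The caddy is held at 9.8 mm width and lifted level. Next I'll carry it to the standoff in front of the stud and creep in under force watch.

```bash
cat >> h.py <<'E'
A=ori(28.0)
def tgt(t,s,z): return np.r_[BC+F*t*1e-3+Y*s*1e-3,z]
def ts():
    p=robot.sense()["position"];q=p[:2]-BC
    return np.round([q@F*1e3,q@Y*1e3,p[2]*1e3],2)
def press(f0):
    f=np.mean([robot.sense()["ft_force"] for _ in range(3)],0)-f0
    return np.array([f[:2]@F,f[:2]@Y,f[2]]).round(2)   # push-back out of board, along board y, up
E
cat > ins.py <<'E'
from h import *
S=12.25;Z=.1612
robot.move_linear(robot.sense()["position"]+[0,0,.03],None)
robot.move_linear(tgt(70,S,.215),A,max_speed=.12)
cmd=settle(tgt(60,S,Z),A);off=cmd-tgt(60,S,Z);robot.pause(.3)
f0=np.mean([(robot.pause(.02),robot.sense()["ft_force"])[1] for _ in range(8)],0)
print("standoff",ts(),off*1e3,robot.sense()["width"],robot.sense()["time_s"])
im,d,P,c=cloud("scene");cv2.imwrite("pics/so.png",cv2.resize(im[150:330,180:420],(800,600))[...,::-1])
np.savez("st.npz",off=off,f0=f0)
t=60
while t>16:
    t-=3 if t>42 else 1
    robot.move_linear(tgt(t,S,Z)+off,A,max_speed=.02);f=press(f0)
    if t<42: print(t,ts(),f)
    if np.abs(f).max()>4: print("contact");break
print(robot.sense()["time_s"])
E
python3 ins.py
```

```text
standoff [ 59.92  12.21 161.07] [-0.09517914  0.01222008 -0.14898728] 0.009832878897612652 21.6833
41 [ 40.88  12.21 161.04] [-0.31 -0.41 -0.37]
40 [ 39.84  12.27 161.06] [-0.62 -0.19  0.02]
39 [ 38.83  12.21 161.05] [-0.66 -0.21 -0.68]
38 [ 37.82  12.23 161.05] [-0.46  0.5  -0.26]
37 [ 36.82  12.21 161.04] [ 0.95  0.21 -0.92]
36 [ 35.84  12.24 161.07] [-0.08 -0.83 -0.42]
35 [ 34.82  12.24 161.06] [ 0.21  0.03 -0.65]
34 [ 33.82  12.23 161.05] [ 0.66  0.52 -0.16]
33 [ 32.83  12.25 161.06] [ 0.29 -1.04 -0.94]
32 [ 31.81  12.22 161.05] [ 0.22 -0.48 -0.49]
31 [ 30.83  12.25 161.07] [ 0.07 -0.41  0.11]
30 [ 29.81  12.24 161.03] [ 0.47 -0.13 -0.51]
29 [ 28.81  12.23 161.03] [ 0.21 -0.4   0.39]
28 [ 27.79  12.22 161.05] [-0.06 -0.06 -0.91]
27 [ 26.78  12.23 161.03] [ 0.22  0.86 -0.27]
26 [ 25.82  12.24 161.05] [-0.46  0.65 -0.79]
25 [ 24.79  12.25 161.05] [ 0.46 -0.51 -0.13]
24 [ 23.83  12.21 161.05] [ 0.11 -0.31 -0.53]
23 [ 22.82  12.21 161.05] [ 0.15 -0.77 -0.59]
22 [ 21.82  12.22 161.07] [-0.06 -0.19  0.07]
21 [ 20.83  12.22 161.07] [-0.18  0.15 -1.31]
20 [ 19.82  12.22 161.05] [-1.01  0.98 -0.62]
19 [ 18.82  12.2  161.05] [ 0.35 -0.83 -0.83]
18 [ 17.81  12.22 161.03] [ 0.59 -0.31 -0.59]
17 [ 16.83  12.24 161.06] [ 0.6   0.44 -0.05]
16 [ 16.02  12.16 161.07] [ 0.76  0.23 -0.41]
30.0333
```

The hole slid over the head with no contact. I'll press to light contact, ease back slightly, then slide down.

Run:
```python
from h import *
S=12.25;z=np.load("st.npz");off,f0=z["off"],z["f0"]
t=16
while t>12:
    t-=.5;robot.move_linear(tgt(t,S,.1612)+off,A,max_speed=.02);robot.pause(.1);f=press(f0);print(t,ts(),f)
    if f[0]>2.5: break
robot.pause(.2)
t+=.5;Z=.1612
while Z>.135:
    Z-=.001;robot.move_linear(tgt(t,S,Z)+off,A,max_speed=.02);f=press(f0)
    if Z<.1425 or abs(f).max()>2.5: print(round(Z,4),ts(),f)
    if abs(f).max()>4: print("contact");break
print(ts(),robot.sense()["time_s"],robot.sense()["width"])
im,d,P,c=cloud("scene");cv2.imwrite("pics/home.png",cv2.resize(im[150:330,180:420],(800,600))[...,::-1])
```

```text
15.5 [ 15.99  12.17 161.1 ] [ 2.63 -0.14 -1.04]
0.1502 [ 15.97  12.19 149.96] [ 2.59  0.13 -0.69]
0.1472 [ 15.96  12.16 146.95] [ 2.59  0.08 -0.39]
0.1422 [ 15.94  12.19 141.96] [ 3.12  0.06 -0.87]
0.1412 [ 15.92  12.21 140.94] [ 2.69  0.16 -1.38]
0.1402 [ 15.96  12.19 139.94] [ 1.81  0.33 -0.43]
0.1392 [ 15.97  12.19 139.  ] [2.68 0.7  0.8 ]
0.1382 [ 15.96  12.28 138.84] [ 1.89 -1.49  6.07]
contact
[ 15.96  12.28 138.84] 36.3333 0.009768983939038156
```

View pics/home.png

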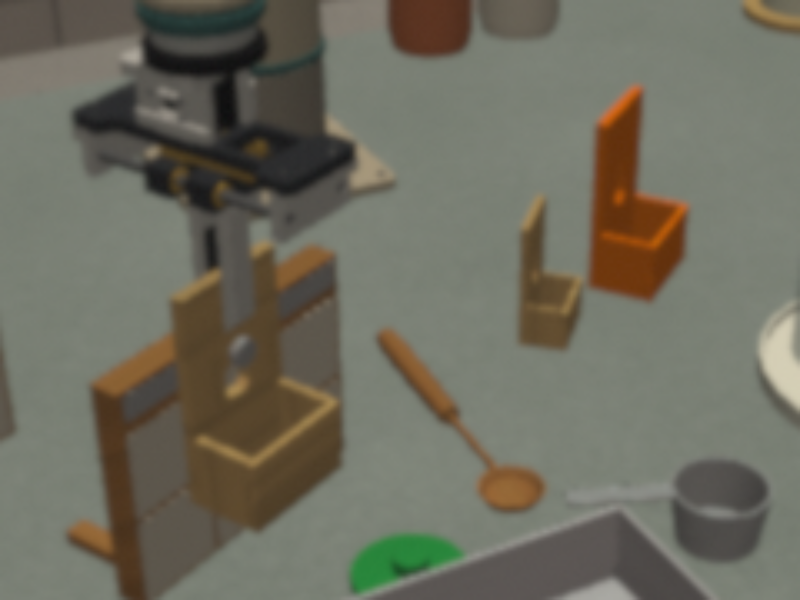

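It is seated at z = 0.139 with an upward force of about 6 N. The picture shows the stud head, at (240,350), in the top of the slot. I'll unload, release and retreat straight up.

Run:
```python
from h import *
z=np.load("st.npz");off,f0=z["off"],z["f0"]
robot.move_linear(tgt(16,12.25,.1390)+off,A,max_speed=.01);robot.pause(.2);print(press(f0))
robot.move_gripper(.004,squeeze=5);robot.move_gripper(.05);robot.pause(.3);print(press(f0),robot.sense()["width"])
p=robot.sense()["position"]
robot.move_linear(p+[0,0,.12],A,max_speed=.05);robot.pause(1);print(robot.sense()["time_s"])
im,d,P,c=cloud("scene");cv2.imwrite("pics/end.png",cv2.resize(im[150:330,180:420],(640,480))[...,::-1])
im,d,P,c=cloud("wrist");q=P[np.isfinite(P).all(2)]
t=(q[:,:2]-BC)@F*1e3;s=(q[:,:2]-BC)@Y*1e3
m=(q[:,2]>.205)&(q[:,2]<.235)&(t<40)&(t>0)&(abs(s)<70);print("plate",m.sum(),"t",np.percentile(t[m],[2,50,98]),"s",np.percentile(s[m],[1,99]),"top z",np.median(q[m,2]))
```

```text
[ 1.66 -0.4   4.62]
[-0.41  0.14  1.72] 0.049651907438652686
41.675
plate 1755 t [12.26035473 17.1767806  21.50471979] s [-32.79178194  55.87195141] top z 0.21851814581141848
```

View pics/end.png

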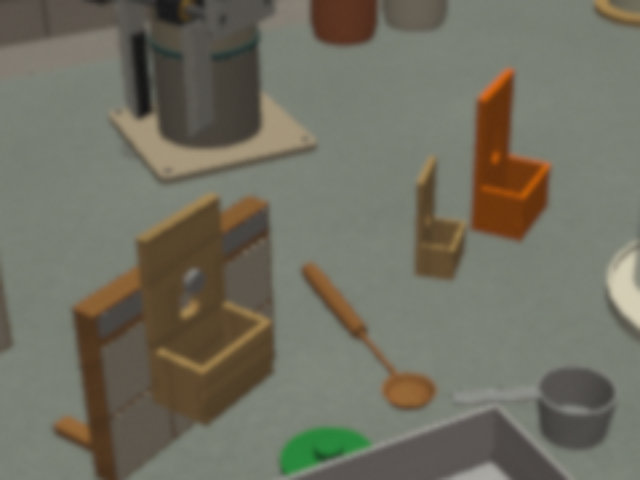

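The caddy hangs by itself: plate flush with the board, top at 218.5 mm against an expected 218 mm, and stud head at (193,280) in the slot.

```bash
python3 -c "
from h import *
print(robot.sign_off())"
```

```text
the job is handed in; nothing more can be done
None
```

The caddy hangs by itself on the stud of the left-hand board, flush and fully home, and the job is handed in at about 42 s; the first grasp closed above the plate because the fingertips sit about 43 mm short of the reported TCP, and the second try worked.

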